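# Gather loose caps in the marked corner of a hand tote

## Robot

A 6-joint arm with a two-finger parallel gripper is mounted at the origin on a cart in front of the work surface, level with it; the furniture and walls round the work are solid. World frame = base frame: x ahead of the robot, y to its left, z up, the work surface at z = 0. Lengths are in mm, angles in rad, forces in N, time in s.
With the tool pointing down it reaches from about 350 to 775 mm from the base axis. Payload 7.3 kg.
Tool frame: the origin (TCP) lies between the finger pads; the fingertips stand 25 mm ahead of it and the grasp point (between the pads) lies 6 mm ahead of it; z points along the fingers, y is the line along which they close (so a half turn about z gives the same grasp; the last joint's range is limited). The gripper opens to 92 mm and grips with 3 to 60 N. Pads are 19 mm wide; open, the fingers measure 130 mm over their backs; the gripper's body (75 mm by 190 mm) begins 47 mm behind the grasp point.
Start: joints at [-1.292, 0.342, 1.524, -0, 1.275, -0.146], TCP at [216.396, -478.346, 251.741] pointing down, gripper open.
Joint ranges: [-2.53, 2.53], [-0.77, 2.02], [0.04, 2.7], [-1, 4.14], [0.28, 2.66], [-3.11, 3.11]. Speed limits (rad/s): [2.57, 2.57, 3.14, 3.14, 3.14, 3.14].

## Interface

Orientations are given as [roll, pitch, yaw] about the fixed x, y, z axes, in that order (R = Rz(yaw) Ry(pitch) Rx(roll)).
In Python, from plant import bot gives the robot as it stands.
- The arm moves only by the tool play_rows, never from a script. Its argument "commands" is a list of rows, each an object of numbers: "x", "y", "z": the shift along the tool's x, y, z in m; "twist": the turn about the tool's z in degrees. In form: [{"x": .., "y": .., "z": .., "twist": ..}, ...]. A call has exactly 8 rows; each row is the pose to reach, as a shift and turn from the pose commanded when the call began, along the tool's axes at that moment; what a row does not reach only later rows make up. A row lasts 1/10 s, in which the tool goes at most 50 mm and 8.59 degrees, less where a joint would pass 70% of its speed; a pose out of reach is approached as far as the arm can. A call with a gripper value outside its range is refused whole. "jaw" is the closure, from 0 (fully open) to 1 (shut), set as the call begins (left out, the last holds). The fingers move at their own pace and stop on an object; the grip force is fixed at half the most. Time passes only in rows, so rows that repeat a pose let the fingers close, or fill a call up. It gives the time, the measured TCP pose, the force, the opening and the grip force at its end, in the units of the state.
- bot.get_obs(): the state, without advancing time (a new reading comes with each control period).
- bot.capture(name): name is "scene" or "top"; returns a dict with "pixels" (384x512x3 uint8, red, green, blue), "fx", "fy", "cx", "cy" (pixels), "eye" and "rotation" of the camera in the world. Camera axes: x right, y down, z forward; pixel columns grow to the right and rows downward; lengths in mm; the calibration is good to about 2 mm. A picture is of the moment at which its call begins. There is no depth.
- bot.close_job(): hands the job in; it is judged then, once.
The state is a dict: "time": time; "joint_positions": joint angles; "dq": joint speeds; "tau": joint torques, N m; "tool_pos": TCP position; "tcp_rot": TCP orientation; "contact_force": force on the tool from outside, world axes, zero at the start; "moment": the same for the moment, N m; "grip_width": finger opening in mm; "finger_force": force on a finger pad.
Only numpy, scipy, OpenCV 4.12 (cv2) and the standard library are available. Lean on these libraries where they do the work, as an engineer would, in place of code of your own. Each camera call takes 0.05 s, during which the arm holds its last target. There are 200 camera calls.

## Task

Pick up the small white tote by its black handle grip and tilt it until all three loose screw caps have slid together into the corner marked red, without spilling a cap or disturbing the things around it. Finish while still holding it like that: the program ends with the tote in the gripper, tilted and still, in the air well clear of the bench and everything else, so that I can count the caps.

Things in the scene. Friction and masses are not known exactly. Their poses are not given: they have to be found in the camera images.
- tote: small white open plastic tote, 148 (its x) x 108 (its y) mm outside, rim 36 mm high, walls and floor 4 mm (inside 140 x 100 mm), about 0.22 kg; loose, stands on the bench, turned any way. A bar handle runs lengthwise (along its x) over its middle, on an upright at each end; the bar's top is 96 mm and its underside 76 mm above the bench. Origin: centre of the underside; z up; the red-marked corner is the one at +x, +y
- tote_grip (a point): centre of the black ribbed grip sleeve in the middle of the tote's bar handle: 80 mm long (along the tote's x), 14 mm wide (along its y), 20 mm high, 86 mm above the tote's underside; to be gripped from above across its width; axes as the tote's
- tote_corner (a point): the inside corner of the tote with the red patch on its floor and red pieces on its rim, where two walls meet, 6.5 mm above the tote's inner floor (half a cap's height); 70 mm along the tote's x and 50 mm along its y from the middle
- cap_green: the green cap itself (origin: centre of its underside)
- cap_black: the black cap itself (origin: centre of its underside)
- cap_blue: the blue cap itself (origin: centre of its underside)
- cap_green_center (a point): centre of the loose green plastic screw cap, a disc 24 mm across and 13 mm high, 12 g, lying flat on the tote's floor; smooth, it slides with friction about 0.2 (varies by a fifth; begins to slide at a slope of 9 to 14 degrees, but along a wall, with the tote tilted diagonally, only at 15 to 25 degrees)
- cap_black_center (a point): centre of the loose black plastic screw cap, a disc 24 mm across and 13 mm high, 12 g, lying flat on the tote's floor; smooth, it slides with friction about 0.2 (varies by a fifth; begins to slide at a slope of 9 to 14 degrees, but along a wall, with the tote tilted diagonally, only at 15 to 25 degrees)
- cap_blue_center (a point): centre of the loose blue plastic screw cap, a disc 24 mm across and 13 mm high, 12 g, lying flat on the tote's floor; smooth, it slides with friction about 0.2 (varies by a fifth; begins to slide at a slope of 9 to 14 degrees, but along a wall, with the tote tilted diagonally, only at 15 to 25 degrees)
- tip_box: bystander, fixed: blue pipette tip box with clear raised lid, 92 x 124 mm, base 48 mm high (with the lid higher); origin: centre of its underside
- agar_bottle: bystander, loose: bottle with blue cap, 56 mm across, 107 mm high; origin: centre of its underside
- media_bottle: bystander, loose: bottle with blue cap, 56 mm across, 107 mm high; origin: centre of its underside
- timer: bystander, loose: white bench timer, 33 x 52 x 47 mm; origin: centre of its underside
- marker_blue: bystander, loose: black marker pen with blue cap lying on the bench, 134 mm long, 13 mm thick; origin: its middle, on the underside
- dish_blue: bystander, loose: closed round culture dish, bluish grey, 60 mm across, 15 mm high; origin: centre of its underside
There are look-alikes about, which are no part of the job. What is shaped like the tote but green is not meant.

How it is judged (in metres and radians):
At the end, for the whole second after the job is handed in: The tote is gripped (over 1 N), still (0.03 m/s, 0.15 rad/s), tilted 10 to 54 degrees, its red corner over 30 mm above the bench, touching no listed bystander (0.3 N); the caps lie still in it, centres within 66 mm of the red corner (three in a row along a wall still count) (distance between each of cap_green_center, cap_black_center, cap_blue_center and tote_corner below 0.066 m and angle between tote's own z axis and vertical between 0.17 and 0.95 rad and height (world z) of tote_corner above 0.03 m and contact force between the fingers and tote above 1 N and contact force between tote and tip_box below 0.3 N and linear speed of each of tote, cap_green, cap_black, cap_blue below 0.03 m/s and angular speed of tote below 0.15 rad/s and contact force between tote and agar_bottle below 0.3 N and contact force between tote and media_bottle below 0.3 N and contact force between tote and timer below 0.3 N and contact force between tote and marker_blue below 0.3 N and contact force between tote and dish_blue below 0.3 N); the arm keeps its last pose, push and grip.
It fails at once if a cap leaves the tote (x of any of cap_green_center, cap_black_center, cap_blue_center in the frame of tote above 0.076 m or x of any of cap_green_center, cap_black_center, cap_blue_center in the frame of tote below -0.076 m or y of any of cap_green_center, cap_black_center, cap_blue_center in the frame of tote above 0.056 m or y of any of cap_green_center, cap_black_center, cap_blue_center in the frame of tote below -0.056 m or z of any of cap_green_center, cap_black_center, cap_blue_center in the frame of tote above 0.045 m or z of any of cap_green_center, cap_black_center, cap_blue_center in the frame of tote below -0.02 m).
It fails at once if a loose bystander (bottle, timer, marker or dish) is pushed more than 3 cm from its place, or one that stands is tipped over (distance of any of agar_bottle, media_bottle, timer, marker_blue, dish_blue from where it was at the start of the episode above 0.03 m or angle between any of agar_bottle, media_bottle, timer, dish_blue's own z axis and vertical above 0.5 rad).
It also fails if it takes over 40 s, if anything falls off the work surface, if the arm or the gripper's body presses on something with over 40 N, if the wrist force passes 120 N, or if a joint passes its speed limit or range.

## Working session

There is one attempt and no reset: what is moved stays moved. The work goes in short steps, Python scripts to look and compute and a tool call to move; the robot and the scene stay as the last step left them, time stands still between calls to the robot, and variables do not carry over. Pictures are saved under pics/ and viewed, at most 10 in all, crops included, and the job is handed in when it is done.

Besides the shell and the picture viewer there is one more tool, called after ">>>" by a JSON object that holds its "api" and its "payload". play_rows: Moves the arm, as the interface text tells. Its arguments: {"type":"object","properties":{"commands":{"type":"array"},"jaw":{"type":"number"}},"required":["commands"]}

```bash
mkdir -p pics; ls
python3 - <<'E'
from plant import bot
import cv2,json,numpy as np
o=bot.get_obs();print(o)
print([n for n in dir(bot) if n[0]!='_'])
ims=[]
for n in("scene","top"):
    c=bot.capture(n);p=c.pop("pixels");cv2.imwrite(f"pics/{n}0.png",p[:,:,::-1]);print(n,c)
    np.savez(f"pics/{n}0.npz",p=p,**c)
E
```

```text
pics
{'time': 0.0, 'joint_positions': array([-1.29200667e+00,  3.42722492e-01,  1.52508251e+00,  2.09681697e-05,
        1.27537237e+00, -1.46000500e-01]), 'dq': array([ 7.38307102e-04, -5.07826838e-04,  1.87789569e-03, -1.60646286e-04,
       -4.34409228e-05, -2.62475481e-04]), 'tau': array([ 1.21108067e-03, -4.31244314e+01, -2.44221336e+01,  7.17716594e-02,
        5.58433158e-02, -1.21035473e-04]), 'tool_pos': array([ 216.28503293, -477.95032579,  251.02219289]), 'tcp_rot': array([-3.14002772e+00, -2.50384764e-04,  4.24783839e-01]), 'contact_force': array([-0.27136683,  0.77043942, -0.3900918 ]), 'moment': array([0.02469574, 0.02636264, 0.00546302]), 'finger_force': 0.0, 'grip_width': 91.7425337173521}
['Unreachable', 'capture', 'close_job', 'get_obs']
scene {'fx': 463.4116287418902, 'fy': 463.4116287418902, 'cx': 253.81561338829076, 'cy': 198.3607348601823, 'eye': array([-13.52785806, 705.86191446, 945.35264094]), 'rotation': array([-2.24554231,  0.0112786 , -2.57219527])}
top {'fx': 382.4454001286734, 'fy': 382.4454001286734, 'cx': 258.2271205474136, 'cy': 194.07530359111664, 'eye': array([ 472.45549152, -186.2812978 , 1112.56531181]), 'rotation': array([-3.03410736, -0.01825315, -1.57168672])}
```

View pics/scene0.png

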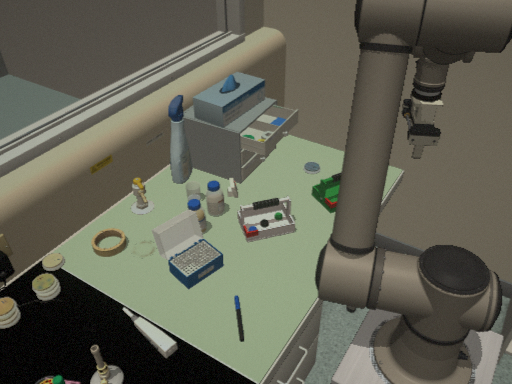

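View pics/top0.png

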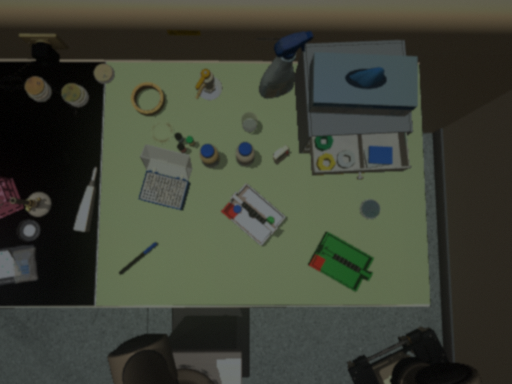

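```bash
cat > h.py <<'E'
import numpy as np,cv2
from scipy.spatial.transform import Rotation as R
def load(f): return np.load(f)
def ray(c,u,v,z):
    d=R.from_euler('xyz',c['rotation']).as_matrix()@np.array([(u-c['cx'])/c['fx'],(v-c['cy'])/c['fy'],1])
    e=c['eye'];return e+d*(z-e[2])/d[2]
def proj(c,P):
    q=R.from_euler('xyz',c['rotation']).as_matrix().T@(np.asarray(P,float)-c['eye'])
    return np.array([c['fx']*q[0]/q[2]+c['cx'],c['fy']*q[1]/q[2]+c['cy']])
def shot(n,tag):
    from plant import bot
    c=bot.capture(n);cv2.imwrite(f"pics/{n}{tag}.png",c['pixels'][:,:,::-1]);np.savez(f"pics/{n}{tag}.npz",p=c.pop('pixels'),**c)
    return load(f"pics/{n}{tag}.npz")
E
python3 - <<'E'
from h import *
t=load('pics/top0.npz');s=load('pics/scene0.npz')
a=cv2.resize(t['p'][175:255,205:305],None,fx=6,fy=6,interpolation=cv2.INTER_CUBIC)
b=cv2.resize(s['p'][190:245,225:310],None,fx=7,fy=7,interpolation=cv2.INTER_CUBIC)[:,:600]
b=cv2.copyMakeBorder(b,0,0,0,max(0,600-b.shape[1]),0) if b.shape[1]<600 else b
cv2.imwrite('pics/a.png',np.clip(a[:,:,::-1]*1.3,0,255));cv2.imwrite('pics/b.png',b[:,:,::-1])
for n,u,v in[('marker',139,258),('dish',370,209),('greentote',342,262),('tipbox',165,188),('timer',282,153)]:
    print(n,ray(t,u,v,10).round())
for n,u,v in[('agar',208,152),('media',245,151)]:print(n,ray(t,u,v,107).round())
E
```

```text
marker [409. 131.  10.]
dish [ 548. -531.   10.]
greentote [ 397. -446.   10.]
tipbox [609.  63.  10.]
timer [ 713. -276.   10.]
agar [694. -71. 107.]
media [ 697. -169.  107.][ WARN:0@0.182] global loadsave.cpp:1063 imwrite_ Unsupported depth image for selected encoder is fallbacked to CV_8U.
```

View pics/a.png

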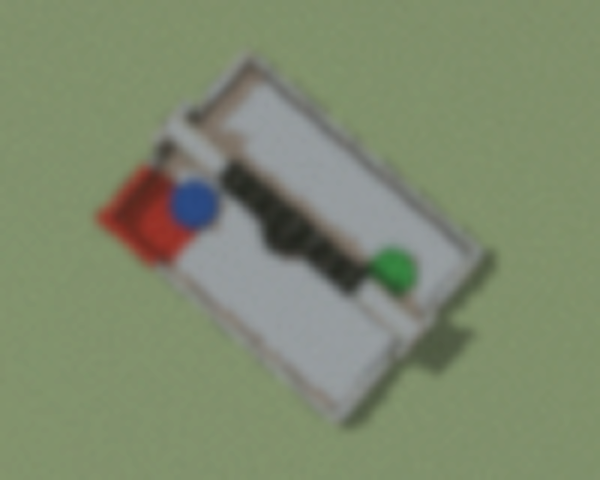

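View pics/b.png

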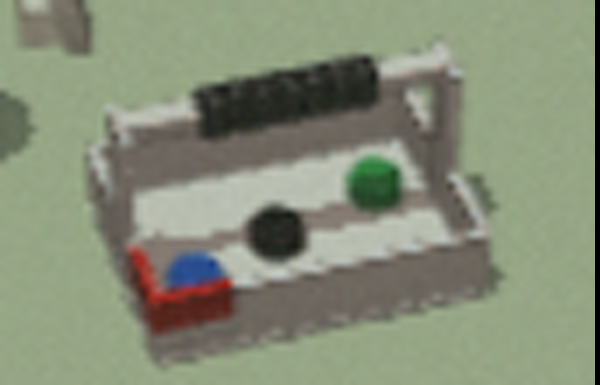

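The white tote is at top-view crop corners: red (98,215), (250,60), (490,255) and (345,425). The blue cap is at (193,205), green at (393,268), and black under the grip at (285,230). There is no tilt command, so I plan to pivot the tote in the pads against the fixed tip box, after a lateral jerk that sends the caps to +y.

Run:
```python
from h import *
t=load('pics/top0.npz');s=load('pics/scene0.npz')
z=lambda u,v,h:ray(t,205+(u-2.5)/6,175+(v-2.5)/6,h)
C=[z(98,215,36),z(250,60,36),z(490,255,36),z(345,425,36)]
for c in C:print(c.round(1))
cen=np.mean(C,0);ex=(C[0]+C[1]-C[2]-C[3])/2;print('cen',cen.round(1),'yaw',np.degrees(np.arctan2(ex[1],ex[0])),np.linalg.norm(ex))
a,b=z(230,178,96),z(362,285,96);print('sleeve',((a+b)/2).round(1),np.degrees(np.arctan2(*(a-b)[1::-1])),np.linalg.norm(a-b))
# black blob in scene -> sleeve
yaw=np.arctan2(ex[1],ex[0]);M=np.array([[np.cos(yaw),np.sin(yaw)],[-np.sin(yaw),np.cos(yaw)]])
for n,u,v in[('blue',193,205),('green',393,268)]:print(n,(M@(z(u,v,17)-cen)[:2]).round(1))
zs=lambda u,v,h:ray(s,225+(u-3)/7,190+(v-3)/7,h)
for n,u,v in[('black',275,225),('green',375,172),('blue',195,270)]:print(n,(M@(zs(u,v,17)-cen)[:2]).round(1))
a,b=zs(200,103,90),zs(376,75,90)
print('sleeve scene',((a+b)/2).round(1))
# tip box
h=t['p'].astype(int);m=(h[...,2]>h[...,0]+25)&(h[...,2]>h[...,1]+10);m[:160]=0;m[220:]=0;m[:,:130]=0;m[:,195:]=0
pts=np.argwhere(m)[:,::-1].astype(np.float32);r=cv2.minAreaRect(pts);print(r)
for p in cv2.boxPoints(r):print(p,ray(t,*p,48).round(1))
```

```text
[ 542.3 -101.    36. ]
[ 615.7 -172.1   36. ]
[ 523.5 -284.9   36. ]
[ 444.5 -216.7   36. ]
cen [ 531.5 -193.7   36. ] yaw 50.26823008643971 148.59527589063524
sleeve [ 531.1 -193.4   96. ] 50.97169403356783 75.32175694524373
blue [48.4 18.3]
green [-44.3 -19.6]
black [7.1 2.1]
green [-45.8 -17.3]
blue [48.4 18.6]
sleeve scene [ 531.5 -192.5   90. ]
((163.5, 174.5), (27.892650604248047, 0.0), -165.4655303955078)
[177. 178.] [632.4  21.8  48. ]
[177. 178.] [632.4  21.8  48. ]
[150. 171.] [652.1  97.6  48. ]
[150. 171.] [652.1  97.6  48. ]
```

>>> {"api": "play_rows", "payload": {"commands": [{"x": 0.023, "y": -0.007, "z": 0.004, "twist": -2}, {"x": 0.07, "y": -0.022, "z": 0.011, "twist": -5}, {"x": 0.117, "y": -0.037, "z": 0.019, "twist": -9}, {"x": 0.164, "y": -0.052, "z": 0.026, "twist": -13}, {"x": 0.211, "y": -0.066, "z": 0.033, "twist": -16}, {"x": 0.258, "y": -0.081, "z": 0.041, "twist": -20}, {"x": 0.305, "y": -0.096, "z": 0.048, "twist": -23}, {"x": 0.35, "y": -0.11, "z": 0.056, "twist": -26}], "jaw": 0}}

```text
time: 0.9
tool_pos: [491.2, -232.1, 195.3]
tcp_rot: [-3.141, 0.0, 0.881]
contact_force: [1.2, -0.8, 0.1]
grip_width: 91.7
finger_force: 0.0
```

```bash
cat >> h.py <<'E'
def rel(tx,ty,tz,yaw):
    "shift (m) and twist (deg) to world TCP goal, tool assumed pointing down"
    from plant import bot
    o=bot.get_obs();p=o['tool_pos'];w=o['tcp_rot'][2];d=np.array([tx,ty,tz])-p
    c,s=np.cos(w),np.sin(w);tw=-(yaw-np.degrees(w))
    print('t',o['time'],'pos',p.round(1),'rot',np.degrees(o['tcp_rot']).round(1),'grip',round(o['grip_width'],1),o['finger_force'],'F',o['contact_force'].round(1),'q',o['joint_positions'].round(2))
    print('x %.4f y %.4f z %.4f twist %.1f'%((c*d[0]+s*d[1])/1e3,(s*d[0]-c*d[1])/1e3,-d[2]/1e3,(tw+180)%360-180))
E
python3 - <<'E'
from h import *
t=load('pics/top0.npz')
for p in[(139,200),(181,210),(160,205)]:print(ray(t,*p,48).round(1),ray(t,*p,0).round(1))
rel(522,-205,92,50.5)
E
```

```text
[570.4 125.7  48. ] [574.8 139.7   0. ]
[542.6   8.8  48. ] [545.8  17.5   0. ]
[556.5  67.2  48. ] [560.3  78.6   0. ]
t 0.9 pos [ 491.2 -232.1  195.3] rot [-180.     0.    50.5] grip 91.7 0.0 F [ 1.2 -0.8  0.1] q [-0.58  0.43  1.56 -0.    1.16  0.11]
x 0.0405 y 0.0065 z 0.1033 twist -0.0
```

>>> {"api": "play_rows", "payload": {"commands": [{"x": 0.022, "y": 0.004, "z": 0.01, "twist": 0}, {"x": 0.041, "y": 0.0065, "z": 0.03, "twist": 0}, {"x": 0.041, "y": 0.0065, "z": 0.055, "twist": 0}, {"x": 0.041, "y": 0.0065, "z": 0.08, "twist": 0}, {"x": 0.041, "y": 0.0065, "z": 0.095, "twist": 0}, {"x": 0.041, "y": 0.0065, "z": 0.103, "twist": 0}, {"x": 0.041, "y": 0.0065, "z": 0.103, "twist": 0}, {"x": 0.041, "y": 0.0065, "z": 0.103, "twist": 0}]}}

```text
time: 1.7
tool_pos: [521.5, -206.7, 93.3]
tcp_rot: [3.141, -0.0, 0.878]
contact_force: [-0.7, 0.1, -0.1]
grip_width: 91.6
finger_force: 0.0
```

>>> {"api": "play_rows", "payload": {"commands": [{"x": 0, "y": 0, "z": 0, "twist": 0}, {"x": 0, "y": 0, "z": 0, "twist": 0}, {"x": 0, "y": 0, "z": 0, "twist": 0}, {"x": 0, "y": 0, "z": 0, "twist": 0}, {"x": 0, "y": 0, "z": 0, "twist": 0}, {"x": 0, "y": 0, "z": 0, "twist": 0}, {"x": 0, "y": 0, "z": 0, "twist": 0}, {"x": 0, "y": 0, "z": 0, "twist": 0}], "jaw": 1}}

```text
time: 2.5
tool_pos: [521.1, -206.5, 92.7]
tcp_rot: [3.142, 0.0, 0.879]
contact_force: [0.3, -0.7, -0.2]
grip_width: 32.5
finger_force: 0.0
```

>>> {"api": "play_rows", "payload": {"commands": [{"x": 0, "y": 0, "z": 0, "twist": 0}, {"x": 0, "y": 0, "z": 0, "twist": 0}, {"x": 0, "y": 0, "z": 0, "twist": 0}, {"x": 0, "y": 0, "z": 0, "twist": 0}, {"x": 0, "y": 0, "z": 0, "twist": 0}, {"x": 0, "y": 0, "z": 0, "twist": 0}, {"x": 0, "y": 0, "z": -0.005, "twist": 0}, {"x": 0, "y": 0, "z": -0.012, "twist": 0}]}}

```text
time: 3.3
tool_pos: [520.8, -206.3, 104.7]
tcp_rot: [-3.14, 0.0, 0.879]
contact_force: [-0.2, 0.5, -2.4]
grip_width: 13.6
finger_force: 29.9
```

Run:
```python
from h import *
rel(440,-150,200,-13.5)
```

```text
t 3.3 pos [ 520.8 -206.3  104.7] rot [-179.9    0.    50.3] grip 13.6 29.916881918907166 F [-0.2  0.5 -2.4] q [-0.51  0.56  1.61 -0.    0.97  0.18]
x -0.0082 y -0.0981 z -0.0953 twist 63.8
```

>>> {"api": "play_rows", "payload": {"commands": [{"x": 0.002, "y": -0.004, "z": -0.012, "twist": 4}, {"x": 0.01, "y": -0.016, "z": -0.026, "twist": 12}, {"x": 0.022, "y": -0.037, "z": -0.042, "twist": 20}, {"x": 0.04, "y": -0.066, "z": -0.058, "twist": 28}, {"x": 0.057, "y": -0.095, "z": -0.074, "twist": 36}, {"x": 0.07, "y": -0.116, "z": -0.086, "twist": 44}, {"x": 0.077, "y": -0.128, "z": -0.093, "twist": 52}, {"x": 0.08, "y": -0.132, "z": -0.095, "twist": 60}]}}

```text
time: 4.1
tool_pos: [470.3, -59.2, 201.4]
tcp_rot: [3.142, -0.002, -0.173]
contact_force: [0.4, -0.6, -2.2]
grip_width: 14.0
finger_force: 29.9
```

>>> {"api": "play_rows", "payload": {"commands": [{"x": 0, "y": -0.006, "z": 0, "twist": 4}, {"x": 0, "y": -0.024, "z": 0, "twist": 4}, {"x": 0, "y": -0.054, "z": 0, "twist": 4}, {"x": 0, "y": -0.012, "z": 0, "twist": 4}, {"x": 0, "y": 0.024, "z": 0, "twist": 4}, {"x": 0, "y": 0.05, "z": 0, "twist": 4}, {"x": 0, "y": 0.064, "z": 0, "twist": 4}, {"x": 0, "y": 0.068, "z": 0, "twist": 4}]}}

```text
time: 4.9
tool_pos: [459.0, -128.7, 200.1]
tcp_rot: [3.142, -0.001, -0.24]
contact_force: [0.1, 0.2, -2.2]
grip_width: 14.0
finger_force: 30.0
```

Run:
```python
from h import *
rel(460,90,118,-13.5)
s=shot('scene',1)
from plant import bot
P=bot.get_obs()['tool_pos'];c=proj(s,P-[0,0,70]).astype(int);print(c)
y0,x0=max(c[1]-55,0),max(c[0]-60,0)
a=cv2.resize(s['p'][y0:y0+100,x0:x0+120],None,fx=6,fy=6,interpolation=cv2.INTER_CUBIC);cv2.imwrite('pics/c.png',a[:,:,::-1])
```

```text
t 4.9 pos [ 459.  -128.7  200.1] rot [180.   -0.  -13.8] grip 14.0 29.971296787261963 F [ 0.1  0.2 -2.2] q [-0.43  0.31  1.73  0.    1.1   1.38]
x -0.0511 y -0.2127 z 0.0821 twist -0.3
[276 212]
```

View pics/c.png

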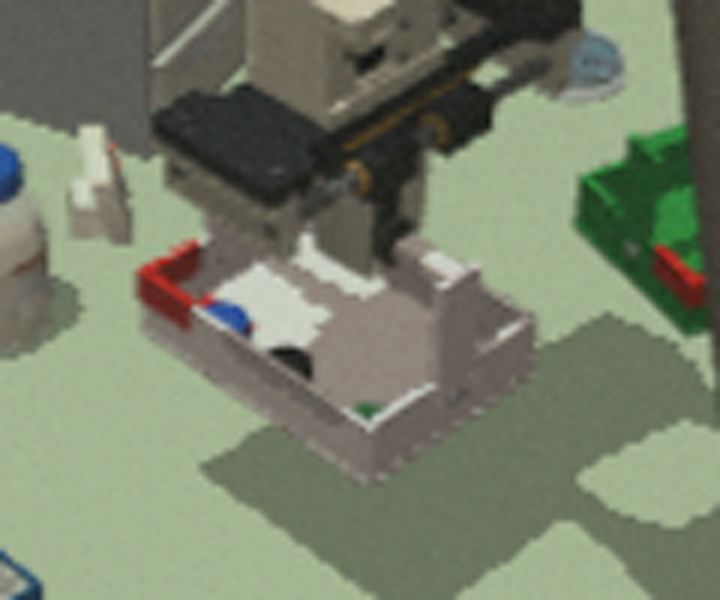

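>>> {"api": "play_rows", "payload": {"commands": [{"x": -0.002, "y": -0.006, "z": 0.003, "twist": 0}, {"x": -0.008, "y": -0.02, "z": 0.008, "twist": 0}, {"x": -0.017, "y": -0.04, "z": 0.014, "twist": 0}, {"x": -0.028, "y": -0.064, "z": 0.02, "twist": 0}, {"x": -0.04, "y": -0.09, "z": 0.026, "twist": 0}, {"x": -0.051, "y": -0.116, "z": 0.032, "twist": 0}, {"x": -0.06, "y": -0.14, "z": 0.036, "twist": 0}, {"x": -0.067, "y": -0.16, "z": 0.04, "twist": 0}]}}

```text
time: 5.75
tool_pos: [430.3, 46.8, 159.2]
tcp_rot: [-3.141, 0.001, -0.236]
contact_force: [1.3, -0.4, -2.1]
grip_width: 13.4
finger_force: 30.0
```

>>> {"api": "play_rows", "payload": {"commands": [{"x": 0, "y": -0.018, "z": 0.006, "twist": 0}, {"x": 0, "y": -0.032, "z": 0.012, "twist": 0}, {"x": 0, "y": -0.042, "z": 0.018, "twist": 0}, {"x": 0, "y": -0.048, "z": 0.024, "twist": 0}, {"x": 0, "y": -0.051, "z": 0.03, "twist": 0}, {"x": 0, "y": -0.053, "z": 0.035, "twist": 0}, {"x": 0, "y": -0.053, "z": 0.038, "twist": 0}, {"x": 0, "y": -0.053, "z": 0.039, "twist": 0}]}}

```text
time: 6.55
tool_pos: [444.2, 94.7, 120.3]
tcp_rot: [3.141, 0.001, -0.239]
contact_force: [-0.2, -0.1, -2.6]
grip_width: 13.8
finger_force: 30.0
```

Run:
```python
from h import *
rel(470,90,121,-13.5)
s=shot('scene',2)
a=cv2.resize(s['p'][170:300,130:300],None,fx=4,fy=4,interpolation=cv2.INTER_CUBIC);cv2.imwrite('pics/d.png',a[:,:,::-1])
```

```text
t 6.55 pos [444.2  94.7 120.3] rot [180.    0.  -13.7] grip 13.8 29.972170293331146 F [-0.2 -0.1 -2.6] q [ 0.04  0.38  1.89 -0.    0.87  1.85]
x 0.0262 y -0.0015 z -0.0007 twist -0.2
```

View pics/d.png

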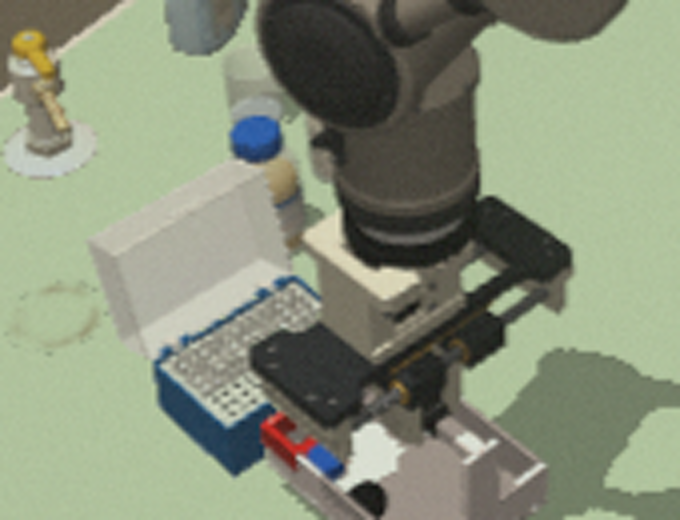

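The tote's nose is squared up just short of the tip box face, with the red end at about (285,440) in the crop. Next I push it forward.

>>> {"api": "play_rows", "payload": {"commands": [{"x": 0.004, "y": 0, "z": 0, "twist": 0}, {"x": 0.01, "y": 0, "z": 0, "twist": 0}, {"x": 0.016, "y": 0, "z": 0, "twist": 0}, {"x": 0.021, "y": 0, "z": 0, "twist": 0}, {"x": 0.025, "y": 0, "z": 0, "twist": 0}, {"x": 0.029, "y": 0, "z": 0, "twist": 0}, {"x": 0.033, "y": 0, "z": 0, "twist": 0}, {"x": 0.036, "y": 0, "z": 0, "twist": 0}]}}

```text
time: 7.4
tool_pos: [470.6, 88.6, 120.1]
tcp_rot: [3.14, 0.021, -0.239]
contact_force: [-33.2, 10.4, 24.7]
grip_width: 13.1
finger_force: 30.0
```

Run:
```python
from h import *
s=shot('scene',3);t=shot('top',3)
a=cv2.resize(s['p'][230:310,160:280],None,fx=5,fy=5,interpolation=cv2.INTER_CUBIC)
b=cv2.resize(t['p'][150:270,130:230],None,fx=400/120,fy=400/120,interpolation=cv2.INTER_CUBIC)[:,:200]
cv2.imwrite('pics/e.png',np.hstack([a,b])[:,:,::-1])
rel(470,90,121,-13.5)
```

```text
t 7.5 pos [470.8  88.6 120.1] rot [179.9   1.1 -13.7] grip 13.5 30.01979112625122 F [-28.9   8.2  21.5] q [0.02 0.42 1.81 0.   0.92 1.83]
x -0.0011 y -0.0012 z -0.0009 twist -0.2
```

View pics/e.png

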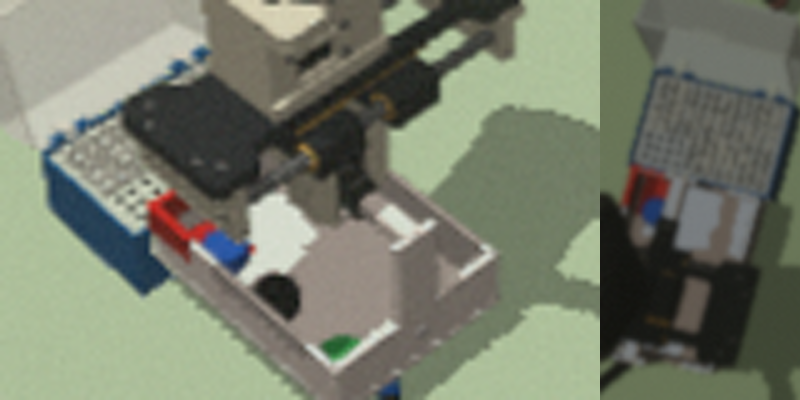

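The nose is jammed by friction on the box face: 33 N of push against 25 N of upward friction, so the torques nearly cancel. Raising the tool while pressed reverses that friction and should turn the nose down.

>>> {"api": "play_rows", "payload": {"commands": [{"x": 0, "y": 0, "z": -0.003, "twist": 0}, {"x": 0, "y": 0, "z": -0.006, "twist": 0}, {"x": 0, "y": 0, "z": -0.009, "twist": 0}, {"x": 0, "y": 0, "z": -0.012, "twist": 0}, {"x": 0, "y": 0, "z": -0.015, "twist": 0}, {"x": 0, "y": 0, "z": -0.018, "twist": 0}, {"x": 0.002, "y": 0, "z": -0.021, "twist": 0}, {"x": 0.004, "y": 0, "z": -0.024, "twist": 0}]}}

```text
time: 8.3
tool_pos: [483.4, 85.6, 145.0]
tcp_rot: [3.142, -0.0, -0.239]
contact_force: [-3.2, 0.5, -2.7]
grip_width: 13.9
finger_force: 30.0
```

Run:
```python
from h import *
rel(470,90,121,-13.5)
```

```text
t 8.3 pos [483.4  85.6 145. ] rot [180.   -0.  -13.7] grip 13.9 30.000096559524536 F [-3.2  0.5 -2.7] q [ 0.02  0.4   1.77 -0.    0.98  1.83]
x -0.0141 y -0.0011 z 0.0240 twist -0.2
```

>>> {"api": "play_rows", "payload": {"commands": [{"x": 0.002, "y": 0, "z": -0.002, "twist": 0}, {"x": 0.005, "y": 0, "z": -0.004, "twist": 0}, {"x": 0.008, "y": 0, "z": -0.006, "twist": 0}, {"x": 0.011, "y": 0, "z": -0.008, "twist": 0}, {"x": 0.014, "y": 0, "z": -0.01, "twist": 0}, {"x": 0.016, "y": 0, "z": -0.012, "twist": 0}, {"x": 0.018, "y": 0, "z": -0.014, "twist": 0}, {"x": 0.018, "y": 0, "z": -0.014, "twist": 0}]}}

```text
time: 9.1
tool_pos: [501.2, 81.3, 158.9]
tcp_rot: [-3.142, -0.001, -0.239]
contact_force: [-3.4, 0.4, -0.9]
grip_width: 14.0
finger_force: 30.0
```

Run:
```python
from h import *
s=shot('scene',4);t=shot('top',4)
a=cv2.resize(s['p'][210:300,160:280],None,fx=5,fy=5,interpolation=cv2.INTER_CUBIC)
b=cv2.resize(t['p'][150:240,150:200],None,fx=5,fy=5,interpolation=cv2.INTER_CUBIC)[:,:200]
cv2.imwrite('pics/f.png',np.hstack([a,b])[:,:,::-1])
rel(470,90,121,-13.5)
```

```text
t 9.2 pos [501.1  81.4 158.8] rot [-1.80e+02 -1.00e-01 -1.37e+01] grip 14.0 29.999341070652008 F [-3.  -0.2 -1. ] q [ 0.01  0.41  1.71 -0.    1.03  1.82]
x -0.0322 y -0.0011 z 0.0378 twist -0.2
```

View pics/f.png

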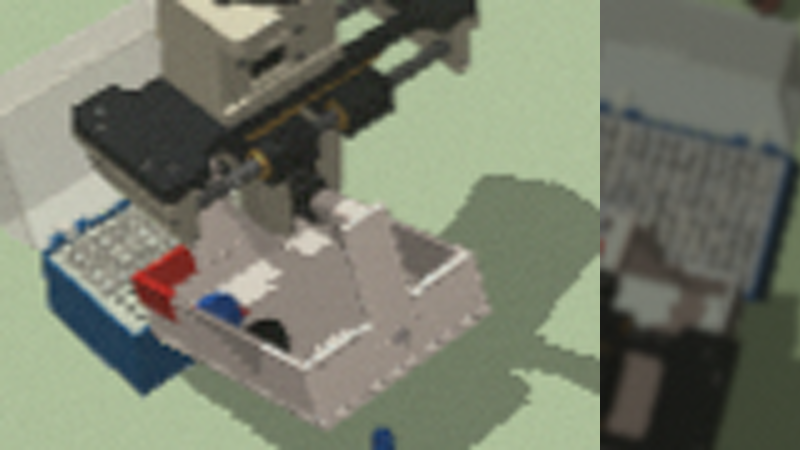

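>>> {"api": "play_rows", "payload": {"commands": [{"x": 0.002, "y": 0, "z": -0.001, "twist": 0}, {"x": 0.004, "y": 0, "z": -0.002, "twist": 0}, {"x": 0.006, "y": 0, "z": -0.003, "twist": 0}, {"x": 0.008, "y": 0, "z": -0.004, "twist": 0}, {"x": 0.009, "y": 0, "z": -0.005, "twist": 0}, {"x": 0.009, "y": 0, "z": -0.005, "twist": 0}, {"x": 0.009, "y": 0, "z": -0.005, "twist": 0}, {"x": 0.009, "y": 0, "z": -0.005, "twist": 0}]}}

```text
time: 10.0
tool_pos: [509.6, 79.3, 163.7]
tcp_rot: [3.142, -0.0, -0.238]
contact_force: [-3.8, -0.0, -2.0]
grip_width: 14.0
finger_force: 30.0
```

>>> {"api": "play_rows", "payload": {"commands": [{"x": -0.015, "y": 0, "z": 0, "twist": 0}, {"x": -0.038, "y": 0, "z": -0.003, "twist": 0}, {"x": -0.058, "y": 0, "z": -0.012, "twist": 0}, {"x": -0.074, "y": 0, "z": -0.028, "twist": 0}, {"x": -0.086, "y": 0, "z": -0.048, "twist": 0}, {"x": -0.094, "y": 0, "z": -0.068, "twist": 0}, {"x": -0.099, "y": 0, "z": -0.084, "twist": 0}, {"x": -0.1, "y": 0, "z": -0.09, "twist": 0}]}}

```text
time: 10.8
tool_pos: [413.5, 103.0, 255.8]
tcp_rot: [-3.14, -0.006, -0.238]
contact_force: [0.3, 0.1, -2.3]
grip_width: 13.5
finger_force: 30.0
```

Run:
```python
from h import *
s=shot('scene',5)
from plant import bot
P=bot.get_obs()['tool_pos'];c=proj(s,P-[0,0,70]).astype(int);print(c)
y0,x0=max(c[1]-50,0),max(c[0]-60,0);print(y0,x0)
a=cv2.resize(s['p'][y0:y0+100,x0:x0+120],None,fx=6,fy=6,interpolation=cv2.INTER_CUBIC);cv2.imwrite('pics/g.png',a[:,:,::-1])
rel(450,-130,270,-13.5)
```

```text
[242 256]
206 182
t 10.85 pos [413.6 103.  255.8] rot [-179.9   -0.3  -13.6] grip 13.9 29.997369647026062 F [-0.1 -0.5 -1.7] q [ 0.06  0.15  1.77 -0.    1.21  1.87]
x 0.0903 y 0.2179 z -0.0142 twist -0.1
```

View pics/g.png

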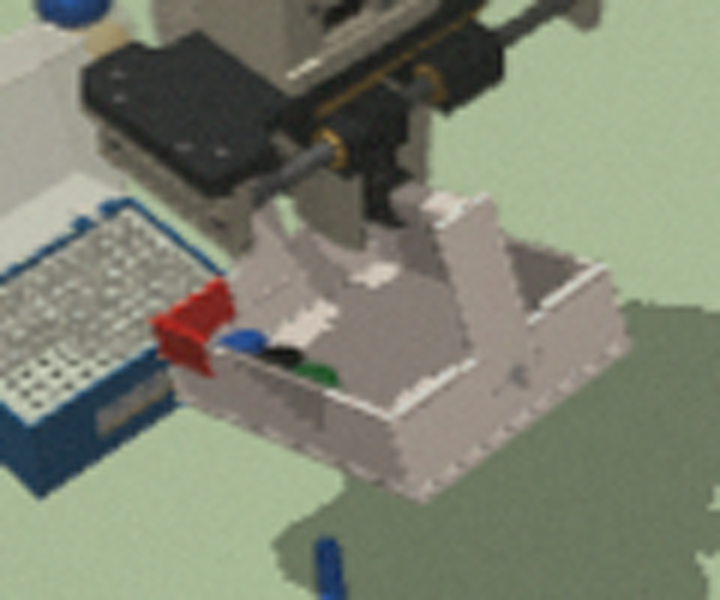

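Run:
```python
from h import *
from scipy.optimize import least_squares
from plant import bot
s=load('pics/scene5.npz');o=bot.get_obs();Rt=R.from_euler('xyz',o['tcp_rot']).as_matrix()
G=o['tool_pos']+Rt@[0,0,6]
px=lambda u,v:np.array([182+(u-3)/6,206+(v-3)/6])
obs=[((-74,54,36),px(393,415)),((-74,-54,36),px(608,265)),((74,54,36),px(155,325)),((-74,54,0),px(425,500)),((-74,-7,96),px(492,197))]
yaw=R.from_euler('z',o['tcp_rot'][2])
def pt(q,p): return G+(yaw*R.from_euler('y',q[0])).apply(np.array(p,float)-[q[1],0,q[2]])
f=least_squares(lambda q:np.concatenate([proj(s,pt(q,p))-u for p,u in obs]),[.4,-15,86]);q=f.x
print('tilt',np.degrees(q[0]),q[1:],np.abs(f.fun).max())
crop=lambda u:((u-[182,206])*6+3).round()
for x in(58,34,10):print(x,crop(proj(s,pt(q,(x,38,17)))),'edge away -x,-y',crop(proj(s,pt(q,(x-8.5,29.5,17)))))
m=s['p'].astype(int)
for n,k in(('green',(m[...,1]>m[...,0]+40)&(m[...,1]>m[...,2]+30)),('blue',(m[...,2]>m[...,0]+40)&(m[...,2]>m[...,1]+30))):
    v,u=np.nonzero(k);w=(abs(u-232)<20)&(abs(v-264)<12)&(v>258);C=crop(np.c_[u,v][w]);print(n,C.min(0),C.max(0),C.mean(0))
```

```text
tilt 20.78103057044302 [-10.82487642  86.42917309] 1.8487026141638694
58 [224. 350.] edge away -x,-y [254. 344.]
34 [261. 366.] edge away -x,-y [291. 360.]
10 [299. 382.] edge away -x,-y [330. 376.]
green [303 369] [333 381] [320.4 373.8]
blue [225 333] [261 351] [245.52631579 340.89473684]
```

>>> {"api": "play_rows", "payload": {"commands": [{"x": 0.005, "y": 0.025, "z": -0.002, "twist": 0}, {"x": 0.015, "y": 0.06, "z": -0.004, "twist": 0}, {"x": 0.028, "y": 0.095, "z": -0.006, "twist": 0}, {"x": 0.045, "y": 0.128, "z": -0.008, "twist": 0}, {"x": 0.062, "y": 0.158, "z": -0.01, "twist": 0}, {"x": 0.08, "y": 0.184, "z": -0.012, "twist": 0}, {"x": 0.098, "y": 0.205, "z": -0.014, "twist": 0}, {"x": 0.114, "y": 0.218, "z": -0.014, "twist": 0}]}}

```text
time: 11.65
tool_pos: [472.4, -138.2, 267.1]
tcp_rot: [3.141, -0.001, -0.24]
contact_force: [0.4, -0.5, -1.4]
grip_width: 13.6
finger_force: 30.0
```

>>> {"api": "play_rows", "payload": {"commands": [{"x": -0.014, "y": 0.008, "z": 0, "twist": 0}, {"x": -0.026, "y": 0.012, "z": 0, "twist": 0}, {"x": -0.035, "y": 0.014, "z": 0, "twist": 0}, {"x": -0.042, "y": 0.014, "z": 0, "twist": 0}, {"x": -0.046, "y": 0.014, "z": 0, "twist": 0}, {"x": -0.048, "y": 0.014, "z": 0, "twist": 0}, {"x": -0.048, "y": 0.014, "z": 0, "twist": 0}, {"x": -0.048, "y": 0.014, "z": 0, "twist": 0}]}}

```text
time: 12.45
tool_pos: [421.9, -138.0, 267.8]
tcp_rot: [3.141, -0.001, -0.238]
contact_force: [0.3, -0.4, -3.0]
grip_width: 14.0
finger_force: 30.0
```

Run:
```python
from h import *
s=shot('scene',6)
from plant import bot
P=bot.get_obs()['tool_pos'];c=proj(s,P-[0,0,70]).astype(int)
y0,x0=max(c[1]-50,0),max(c[0]-60,0);print(y0,x0)
a=cv2.resize(s['p'][y0:y0+100,x0:x0+120],None,fx=6,fy=6,interpolation=cv2.INTER_CUBIC);cv2.imwrite('pics/i.png',a[:,:,::-1])
rel(450,-130,270,-13.5);print(bot.get_obs()['dq'].round(3))
```

```text
145 231
t 12.5 pos [ 421.9 -138.1  267.8] rot [180.   -0.  -13.6] grip 14.0 29.999087154865265 F [ 0.6  0.6 -2. ] q [-0.49  0.18  1.7  -0.    1.26  1.32]
x 0.0254 y -0.0145 z -0.0022 twist -0.1
[-0.     0.005  0.001 -0.001 -0.001 -0.001]
```

View pics/i.png

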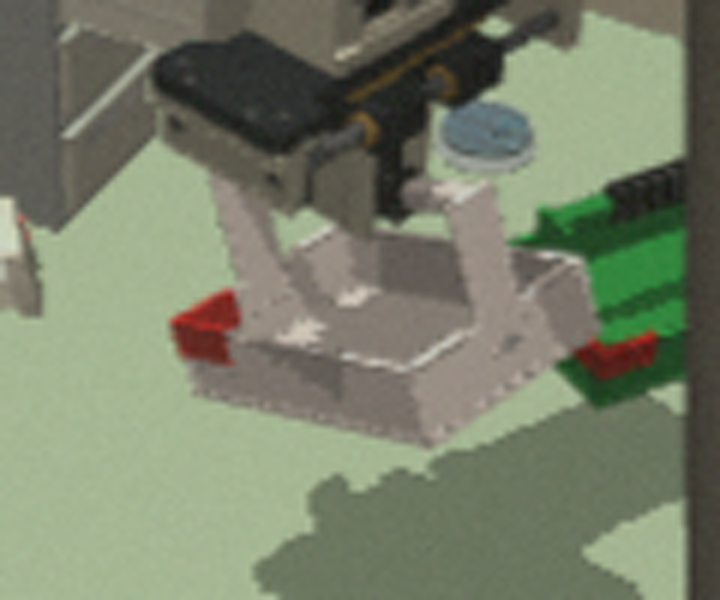

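All three caps are hidden behind the near wall from here, so they are still against +y. I'll lower a little, still well clear, and check their positions by colour.

>>> {"api": "play_rows", "payload": {"commands": [{"x": 0, "y": 0, "z": 0.003, "twist": 0}, {"x": 0, "y": 0, "z": 0.011, "twist": 0}, {"x": 0, "y": 0, "z": 0.023, "twist": 0}, {"x": 0, "y": 0, "z": 0.037, "twist": 0}, {"x": 0, "y": 0, "z": 0.05, "twist": 0}, {"x": 0, "y": 0, "z": 0.061, "twist": 0}, {"x": 0, "y": 0, "z": 0.068, "twist": 0}, {"x": 0, "y": 0, "z": 0.07, "twist": 0}]}}

```text
time: 13.3
tool_pos: [421.3, -138.0, 196.8]
tcp_rot: [-3.141, 0.001, -0.238]
contact_force: [0.7, 0.9, -2.3]
grip_width: 13.6
finger_force: 30.0
```

Run:
```python
from h import *
from plant import bot
s=shot('scene',7);t=shot('top',7);o=bot.get_obs();Rt=R.from_euler('xyz',o['tcp_rot']).as_matrix()
G=o['tool_pos']+Rt@[0,0,6];print(o['tool_pos'].round(1),o['finger_force'])
T=R.from_euler('z',o['tcp_rot'][2])*R.from_euler('y',np.radians(20.8))
pt=lambda p:G+T.apply(np.array(p,float)-[-10.8,0,86.4])
def back(c,u,v,h):  # pixel -> tote plane z=h
    d=R.from_euler('xyz',c['rotation']).as_matrix()@[(u-c['cx'])/c['fx'],(v-c['cy'])/c['fy'],1]
    e=T.inv().apply(c['eye']-G)+[-10.8,0,86.4];d=T.inv().apply(d);return (e+d*(h-e[2])/d[2])[:2]
for nm,c in(('scene',s),('top',t)):
    m=c['p'].astype(int);r,g,b=m[...,0],m[...,1],m[...,2];K=proj(c,pt((34,38,17)))
    for n,k in(('green',(g>r+35)&(g>b+25)),('blue',(b>r+40)&(b>g+30)),('dark',m.max(2)<45),('red',(r>g+50)&(r>b+50))):
        v,u=np.nonzero(k);w=np.hypot(u-K[0],v-K[1])<40;P=np.array([back(c,x,y,36 if n=='red' else 17) for x,y in zip(u[w],v[w])]).reshape(-1,2)
        if n=='dark':P=P[(abs(P[:,0])<74)&(P[:,1]>20)&(P[:,1]<54)]
        else:P=P[(abs(P)<[80,60]).all(1)]
        if len(P):print(nm,n,len(P),P.min(0).round(),P.max(0).round(),P.mean(0).round())
```

```text
[ 421.7 -138.1  197.6] 29.999080002307892
scene red 53 [42. 23.] [73. 60.] [59. 45.]
top blue 24 [55. 28.] [67. 42.] [61. 35.]
top dark 33 [43. 22.] [60. 54.] [50. 37.]
top red 33 [49. 17.] [75. 53.] [67. 38.]
```

>>> {"api": "play_rows", "payload": {"commands": [{"x": 0, "y": -0.001, "z": 0, "twist": 0}, {"x": 0, "y": -0.005, "z": 0, "twist": 0}, {"x": 0, "y": -0.011, "z": 0, "twist": 0}, {"x": 0, "y": -0.019, "z": 0, "twist": 0}, {"x": 0, "y": -0.029, "z": 0, "twist": 0}, {"x": 0, "y": -0.041, "z": 0, "twist": 0}, {"x": 0, "y": -0.055, "z": 0, "twist": 0}, {"x": 0, "y": -0.07, "z": 0, "twist": 0}]}}

```text
time: 14.2
tool_pos: [438.3, -68.8, 197.7]
tcp_rot: [-3.142, 0.0, -0.238]
contact_force: [-0.6, -0.2, -2.1]
grip_width: 13.8
finger_force: 30.0
```

>>> {"api": "play_rows", "payload": {"commands": [{"x": 0, "y": -0.015, "z": 0, "twist": 0}, {"x": 0, "y": -0.029, "z": 0, "twist": 0}, {"x": 0, "y": -0.041, "z": 0, "twist": 0}, {"x": 0, "y": -0.051, "z": 0, "twist": 0}, {"x": 0, "y": -0.059, "z": 0, "twist": 0}, {"x": 0, "y": -0.065, "z": 0, "twist": 0}, {"x": 0, "y": -0.069, "z": 0, "twist": 0}, {"x": 0, "y": -0.07, "z": 0, "twist": 0}]}}

```text
time: 15.0
tool_pos: [454.7, -1.9, 197.7]
tcp_rot: [3.141, 0.0, -0.238]
contact_force: [1.3, 0.3, -1.7]
grip_width: 14.0
finger_force: 30.0
```

Run:
```python
from h import *
from plant import bot
s=shot('scene',8);o=bot.get_obs();Rt=R.from_euler('xyz',o['tcp_rot']).as_matrix()
G=o['tool_pos']+Rt@[0,0,6];print(o['tool_pos'].round(1),o['finger_force'])
T=R.from_euler('z',o['tcp_rot'][2])*R.from_euler('y',np.radians(20.8))
pt=lambda p:G+T.apply(np.array(p,float)-[-10.8,0,86.4])
def back(c,u,v,h):
    d=R.from_euler('xyz',c['rotation']).as_matrix()@[(u-c['cx'])/c['fx'],(v-c['cy'])/c['fy'],1]
    e=T.inv().apply(c['eye']-G)+[-10.8,0,86.4];d=T.inv().apply(d);return (e+d*(h-e[2])/d[2])[:2]
c=s;m=c['p'].astype(int);r,g,b=m[...,0],m[...,1],m[...,2];K=proj(c,pt((34,38,17)))
for n,k in(('green',(g>r+30)&(g>b+25)),('blue',(b>r+35)&(b>g+25)),('dark',m.max(2)<55),('red',(r>g+50)&(r>b+50))):
    v,u=np.nonzero(k);w=np.hypot(u-K[0],v-K[1])<40;P=np.array([back(c,x,y,36 if n=='red' else 17) for x,y in zip(u[w],v[w])]).reshape(-1,2)
    P=P[(abs(P)<[80,60]).all(1)]
    if n=='dark':P=P[(P[:,1]>15)]
    if len(P):print(n,len(P),P.min(0).round(),P.max(0).round(),P.mean(0).round())
```

```text
[454.7  -2.  197.7] 29.999184608459473
green 5 [ 3. 28.] [15. 31.] [ 9. 29.]
blue 8 [48. 28.] [63. 34.] [56. 31.]
dark 6 [24. 27.] [39. 30.] [32. 29.]
red 72 [38. 24.] [75. 59.] [59. 44.]
```

Blue, black and green lie at x≈56, 32 and 9 along the +y wall. They are packed into the red corner, the farthest about 61 mm away. I'll back off to clear space, settle and hand in.

>>> {"api": "play_rows", "payload": {"commands": [{"x": -0.001, "y": 0.004, "z": -0.001, "twist": 0}, {"x": -0.004, "y": 0.013, "z": -0.005, "twist": 0}, {"x": -0.008, "y": 0.026, "z": -0.01, "twist": 0}, {"x": -0.013, "y": 0.042, "z": -0.016, "twist": 0}, {"x": -0.018, "y": 0.058, "z": -0.022, "twist": 0}, {"x": -0.022, "y": 0.071, "z": -0.027, "twist": 0}, {"x": -0.025, "y": 0.078, "z": -0.03, "twist": 0}, {"x": -0.026, "y": 0.08, "z": -0.031, "twist": 0}]}}

```text
time: 15.85
tool_pos: [410.0, -74.7, 229.3]
tcp_rot: [3.141, -0.001, -0.24]
contact_force: [0.7, -0.2, -2.5]
grip_width: 13.6
finger_force: 30.0
```

>>> {"api": "play_rows", "payload": {"commands": [{"x": 0, "y": 0, "z": 0, "twist": 0}, {"x": 0, "y": 0, "z": 0, "twist": 0}, {"x": 0, "y": 0, "z": 0, "twist": 0}, {"x": 0, "y": 0, "z": 0, "twist": 0}, {"x": 0, "y": 0, "z": 0, "twist": 0}, {"x": 0, "y": 0, "z": 0, "twist": 0}, {"x": 0, "y": 0, "z": 0, "twist": 0}, {"x": 0, "y": 0, "z": 0, "twist": 0}]}}

```text
time: 16.65
tool_pos: [410.5, -73.6, 228.7]
tcp_rot: [3.141, 0.0, -0.238]
contact_force: [-0.4, 0.5, -2.8]
grip_width: 13.6
finger_force: 30.0
```

```bash
python3 -c "
from plant import bot
print(bot.close_job())"
```

```text
the job is handed in; nothing more can be done
None
```

I handed the job in at about 17 s with the tote gripped, still, tilted about 21° and clear of everything; by my last camera check, just before a gentle final move, the three caps lay in a row from the red corner (farthest about 61 mm, limit 66 mm), I tilted it by pushing its end against the fixed tip box (peak about 43 N at the wrist), and no verdict came back.

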